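# Clamp the jar in the condiment carrier and hold the carrier up

## Robot

A 6-joint arm with a two-finger parallel gripper is mounted at the origin on a cart in front of the work surface, level with it; the furniture and walls round the work are solid. World frame = base frame: x ahead of the robot, y to its left, z up, the work surface at z = 0. Lengths are in mm, angles in rad, forces in N, time in s.
With the tool pointing down it reaches from about 275 to 1000 mm from the base axis. Payload 8.4 kg.
Tool frame: the origin (TCP) lies at the very end of the fingers, on their centre line; the grasp point (between the pads) lies 19 mm behind it; z points along the fingers, x is the direction in which the jaws open and shut, and the axes are right-handed (so a half turn about z gives the same grasp; the last joint's range is limited). The gripper opens to 85 mm and grips with 20 to 120 N. Pads are 22 mm wide; open, the fingers measure 114 mm over their backs; the gripper's body (76 mm by 85 mm) begins 54 mm behind the grasp point. The pads swing forward as they close: fully open they stand 13 mm farther back than shut.
Start: joints at [-1.321, 0.353, 1.633, -0, 1.155, -0.002], TCP at [155.716, -605.294, 231.281] pointing down, gripper open.
Joint ranges: [-2.63, 2.63], [-0.92, 2.1], [0.06, 2.66], [-1.3, 4.44], [0, 2.69], [-3.02, 3.02]. Speed limits (rad/s): [2.22, 2.22, 2.79, 3.14, 3.14, 3.14].

## Interface

Orientations are given as [roll, pitch, yaw] about the fixed x, y, z axes, in that order (R = Rz(yaw) Ry(pitch) Rx(roll)).
In Python, from rig import r gives the robot as it stands. The module is installed in compiled form; this text tells all that it offers.
- The arm moves only by the tool apply_moves, never from a script. Its argument "targets" is a list that holds one entry, the list of rows, each a list of 7 numbers: the gripper's target within -1 to 1 (fully open at 1, half-way at 0, shut at -1), then the shift along the tool's x, y, z in cm, then the turn, a rotation vector about the tool's x, y, z in degrees. A call has 1 to 8 rows; each row is the pose to reach, as a shift and turn from the pose measured when the call began, along the tool's axes at that moment; what a row does not reach only later rows make up. A row lasts 1/10 s, in which the tool goes at most 50 mm and 8.59 degrees, less where a joint would pass 70% of its speed; a pose out of reach is approached as far as the arm can. A call with a gripper value outside its range is refused whole. The fingers move at their own pace and stop on an object; "newtons" is the grip in N (left out, the last holds). Time passes only in rows, so rows that repeat a pose let the fingers close. It gives the time, the measured TCP pose, the force and the opening at its end, in the units of the state.
- r.sense(): the state, without advancing time (a new reading comes with each control period).
- r.grab_frame(name): name is "side" or "top" or "wrist"; returns a dict with "pixels" (480x640x3 uint8, red, green, blue), "fov_y" (degrees; the focal length in pixels is half the picture's height over the tangent of half this angle, whatever the lens; pixels are square), "cx", "cy" (the principal point, pixels), "R" (3x3) and "t" (3): a world point X has camera coordinates R X + t; the wrist camera has in their place "mount" (4x4, takes a point from camera to tool coordinates, whose origin is the TCP and whose axes are the tool frame's). Camera axes: x right, y down, z forward; pixel columns grow to the right and rows downward; lengths in mm; the calibration is good to about 2 mm. A picture is of the moment at which its call begins: read the wrist's pose just before it. There is no depth.
- r.sign_off(): hands the job in, once; it reports no verdict.
The state is a dict: "clock": time; "qpos": joint angles; "qvel": joint speeds; "joint_efforts": joint torques, N m; "eef_pos": TCP position; "tcp_rot": TCP orientation; "contact_force": force on the tool from outside, world axes, zero at the start; "wrist_torque": the same for the moment, N m; "opening": opening from 0.0 (shut) to 1.0 (fully open).
Only numpy, scipy, OpenCV 4.12 (cv2) and the standard library are available. Lean on these libraries where they do the work, as an engineer would, in place of code of your own. Each camera call takes 0.05 s, during which the arm holds its last target. There are 200 camera calls.

## Task

A jar stands loose in the wooden condiment carrier. Squeeze the carrier's two upright tabs together until the orange sliding jaw has the dark jar firmly clamped against the fixed jaw; then take the carrier by its wooden handle bar near the middle, lift it straight up about 10 cm clear of the worktop and finish while still holding it there, level and still, so that the top can be wiped beneath it. Do not spill the jar or the pepper drum and leave the other things alone.

Things in the scene. Friction and masses are not known exactly. Their poses are not given: they have to be found in the camera images.
- carrier: Loose open wooden carrier, about 0.4 kg, 220 mm long (own y) by 92 mm wide (own x); floor 8 mm thick, side and end walls up to 48 mm high; it stands on the worktop, holding the dark jar in its long middle bay and the pepper drum in the bay at its +y end. Origin: centre of its underside; z up, y along its length and its handle bar, -x the front (towards the robot), where the two tabs stand.
- handle (a point): Centre of the dark wooden handle bar that runs the whole length of the carrier (along the carrier's y) between two end posts; bar 16 mm wide (carrier x) and 24 mm tall, its centre 176 mm above the carrier's underside. The loaded carrier (about 0.9 kg) balances within 15 mm of this point. Nothing stands between bar and jar top (91 mm above the underside).
- fixed_tab (a point): Centre of the upper, free part of the black upright tab of the fixed jaw, 70 mm in front of the carrier's middle line; tab 8 mm thick (carrier y), 22 mm wide (carrier x), top 117 mm and this point 98 mm above the carrier's underside. Below 59 mm an arm joins it to the fixed jaw. The fixed jaw's face, which the jar is clamped against, is a steel plate across the carrier at carrier y = +40 mm.
- sliding_tab (a point): The same point of the like, orange tab of the sliding jaw, 42 to 50 mm further to the carrier's -y than the black tab at the start (centre to centre), same height. Pushed along the carrier's +y (towards the black tab) it slides with about 1 N of friction and stays where it is left; its jaw's face, a steel plate across the carrier up to 62 mm high, is 27.5 mm to the -y of this point. With the jar clamped the tabs' centres are about 18 mm apart (26 mm over both).
- sliding_jaw: The sliding jaw with its orange tab, running in the carrier along the carrier's y; axes as the carrier's. Its origin is a reference point only; it coincides with the carrier's origin when the jaw is fully open and moves with the jaw.
- dark_jar: Squat dark glass jar with green lid, about 73 mm in diameter, 83 mm tall, about 0.33 kg, standing loose on the carrier's floor between the two jaws; origin: centre of its underside, z up. Clamped, it stands at about y = +4 mm in the carrier.
- pepper: Black and white striped card drum, 46 mm in diameter, 98 mm tall, about 0.11 kg, standing in the carrier's +y end bay; origin: centre of its underside, z up. It stays there.
- tomato_tin: Bystander: green and gold food tin with red fruit on it, 75 mm in diameter, 58 mm tall, on the worktop; origin: centre of its underside.
- fish_tin: Bystander: flat blue and white round tin, 86 mm in diameter, 40 mm tall; origin: centre of its underside.
- sauce: Bystander: red sauce bottle, 48 mm in diameter, 198 mm tall; origin: centre of its underside. Also in the way, fixed and not listed: a white kettle 280 mm tall at about x 0.70, y -0.18 m (front at x 0.59), a sandwich press 100 mm tall (front at x 0.63, y 0.13 to 0.39); cabinets and a hood hang over the rear half of the worktop.
- tea_pot: Bystander: small steel teapot, 98x170x110 mm; origin: centre of its underside.
There are look-alikes about, which are no part of the job. What is meant by the pepper is not blue or purple, and is the smaller of those in its own colour.

How it is judged (in metres and radians):
On the way:
1. with the carrier still standing on the worktop, the sliding jaw presses the jar (over 2 N) against the fixed jaw (y of dark_jar in the frame of carrier above 0 m and y of dark_jar in the frame of sliding_tab below 0.0125 m and contact force between sliding_jaw and dark_jar above 2 N and height (world z) of carrier below 0.01 m), for 0.2 s.
At the end, for the whole second after the job is handed in: Held by the bar within 60 mm of its centre, carrier underside 60 to 180 mm up, origin within 220 mm of its start, within 0.12 rad of level, still (20 mm/s, 0.15 rad/s), touching no bystander; jar upright and still clamped (about 3 mm of play), drum standing in its bay (y of dark_jar in the frame of carrier above 0 m and y of dark_jar in the frame of sliding_tab below 0.0125 m and height (world z) of carrier between 0.06 and 0.18 m and distance of carrier from where it was at the start of the episode below 0.22 m and angle between carrier's own z axis and vertical below 0.12 rad and linear speed of carrier below 0.02 m/s and angular speed of carrier below 0.15 rad/s and contact force between carrier and the fingers above 2 N and z of the grasp point in the frame of carrier above 0.14 m and x of the grasp point in the frame of carrier between -0.03 and 0.03 m and y of the grasp point in the frame of carrier between -0.06 and 0.06 m and contact force between carrier and tomato_tin below 0.2 N and contact force between carrier and fish_tin below 0.2 N and contact force between carrier and sauce below 0.2 N and contact force between carrier and tea_pot below 0.2 N and angle between dark_jar's own z axis and vertical below 0.15 rad and angle between pepper's own z axis and vertical below 0.2 rad and z of each of dark_jar, pepper in the frame of carrier below 0.02 m and z of pepper in the frame of carrier above 0 m and y of pepper in the frame of carrier between 0.05 and 0.11 m); the arm keeps its last pose, push and grip.
It fails at once if the carrier, the jar or the drum is tipped over 0.4 rad (angle between any of carrier, dark_jar, pepper's own z axis and vertical above 0.4 rad).
It fails at once if a bystander is shifted more than 30 mm (distance of any of tomato_tin, fish_tin, sauce, tea_pot from where it was at the start of the episode above 0.03 m).
It also fails if it takes over 51 s, if anything falls off the work surface, if the arm or the gripper's body presses on something with over 40 N, if the wrist force passes 120 N, or if a joint passes its speed limit or range.

## Working session

There is one attempt and no reset: what is moved stays moved. The work goes in short steps, Python scripts to look and compute and a tool call to move; the robot and the scene stay as the last step left them, time stands still between calls to the robot, and variables do not carry over. Pictures are saved under pics/ and viewed, about 8 in all and at most 12, crops included, and the job is handed in when it is done.

Besides the shell and the picture viewer there is one more tool, called after ">>>" by a JSON object that holds its "name" and its "arguments". apply_moves: Moves the arm, as the interface text tells. Its arguments: {"type":"object","properties":{"targets":{"type":"array"},"newtons":{"type":"number"}},"required":["targets"]}

```bash
mkdir -p pics; cat > h.py <<'E'
from rig import r
import numpy as np, cv2, pickle
from scipy.spatial.transform import Rotation as Ro
def grab(n):
    s=r.sense(); f=r.grab_frame(n); f['fl']=240/np.tan(np.radians(f['fov_y']/2))
    if 'mount' in f:
        M=np.array(f['mount']); T=np.eye(4); T[:3,:3]=Ro.from_euler('xyz',s['tcp_rot']).as_matrix(); T[:3,3]=s['eef_pos']
        W=np.linalg.inv(T@M); f['R']=W[:3,:3]; f['t']=W[:3,3]
    f['R']=np.array(f['R']); f['t']=np.array(f['t']); return f
def ray(f,u,v):
    d=f['R'].T@np.array([(u-f['cx'])/f['fl'],(v-f['cy'])/f['fl'],1]); return -f['R'].T@f['t'],d
def onz(f,u,v,z):
    o,d=ray(f,u,v); return o+d*(z-o[2])/d[2]
def proj(f,X):
    c=f['R']@np.array(X)+f['t']; return np.array([f['cx']+f['fl']*c[0]/c[2],f['cy']+f['fl']*c[1]/c[2]])
def save(f,n): cv2.imwrite('pics/'+n,f['pixels'][:,:,::-1])
def tri(f,p,g,q):
    (a,d),(b,e)=ray(f,*p),ray(g,*q); s=np.linalg.lstsq(np.c_[d,-e],b-a,rcond=None)[0]
    P,Q=a+d*s[0],b+e*s[1]; return (P+Q)/2,np.linalg.norm(P-Q)
E
python3 - <<'E'
from h import *
for n in('top','side'):
    f=grab(n); save(f,n+'0.png'); pickle.dump(f,open(n+'0.pkl','wb')); print(n,f['fl'],f['cx'],f['cy'],-f['R'].T@f['t'])
print(r.sense())
E
```

```text
top 566.0353702333232 312.596902236142 246.6260909562031 [  28.75909569 -151.73528362 1495.18815867]
side 568.3168489356987 327.9656814016068 239.22591595408343 [  37.20909233  761.72272832 1505.41789146]
{'clock': 0.1, 'qpos': array([-1.32143321e+00,  3.53583191e-01,  1.63408582e+00,  3.37778200e-06,
        1.15521262e+00, -2.42132764e-03]), 'qvel': array([-2.00923356e-04, -1.00764946e-03, -3.25875801e-03,  4.30946789e-05,
       -1.44989677e-03,  1.12156069e-03]), 'joint_efforts': array([ 2.60813231e-04, -6.06356120e+01, -3.42820823e+01,  2.66333439e-05,
        4.02087666e-03, -1.71464319e-05]), 'eef_pos': array([ 155.5854942 , -604.86269278,  230.62292407]), 'tcp_rot': array([-3.14158644e+00,  1.28897091e-03, -1.31901324e+00]), 'contact_force': array([-0.26335028,  0.98986315, -0.61368502]), 'wrist_torque': array([-0.01633542, -0.01643442, -0.00649699]), 'opening': 1.0034703718610907}
```

View pics/top0.png

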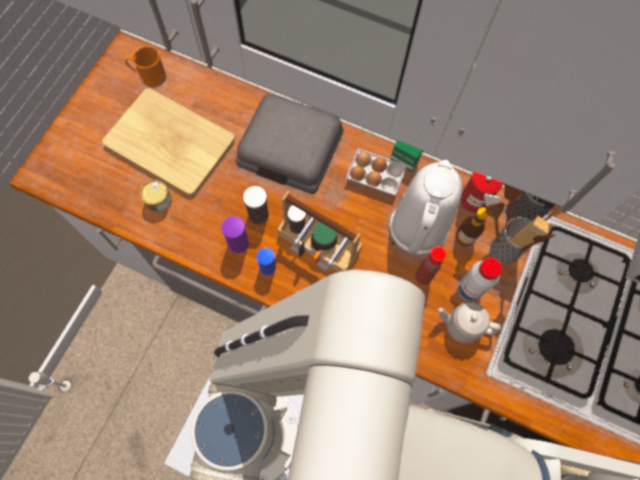

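View pics/side0.png

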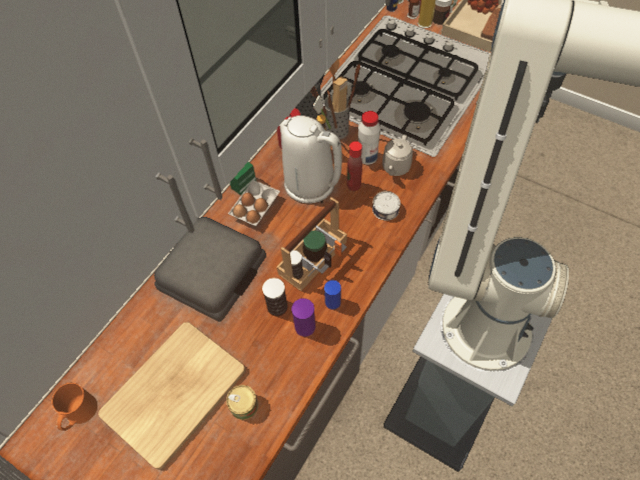

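The carrier is near (318,235) in the top view and (313,255) in the side view. The arm hides neither. Next I'll make enlarged crops of both.

```bash
python3 - <<'E'
from h import *
f=pickle.load(open('top0.pkl','rb'));g=pickle.load(open('side0.pkl','rb'))
a=cv2.resize(f['pixels'][185:285,265:365],None,fx=4,fy=4,interpolation=cv2.INTER_CUBIC)
b=cv2.resize(g['pixels'][195:295,265:365],None,fx=4,fy=4,interpolation=cv2.INTER_CUBIC)
cv2.imwrite('pics/c0.png',np.hstack([a,b])[:,:,::-1])
print(onz(f,318,240,0),onz(g,313,262,0))
E
```

```text
[547.09724816  64.37186986   0.        ] [532.90873955  71.48978067   0.        ]
```

View pics/c0.png

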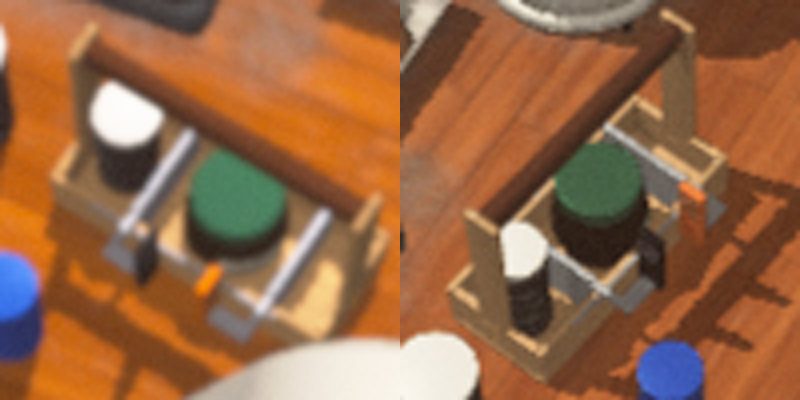

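The crops show the bar, the green lid, the black tab (top crop 147,228; side crop 655,238) and the orange tab (210,270; 690,188). I'll triangulate these.

```bash
python3 - <<'E'
from h import *
f=pickle.load(open('top0.pkl','rb'));g=pickle.load(open('side0.pkl','rb'))
for n,p,q in [('post+y',(88,35),(485,218)),('post-y',(372,203),(678,22)),('black top',(147,230),(655,238)),('orange top',(212,268),(690,188)),('lid',(237,192),(600,180)),('pepper',(127,105),(523,247)),('corner+y front',(57,180),(540,350))]:
    P,e=tri(f,(265+(p[0]-1.5)/4,185+(p[1]-1.5)/4),g,(265+(q[0]-401.5)/4,195+(q[1]-1.5)/4)); print(n,P.round(1),e.round(1))
# bar axis by dark-red-brown fit on z=188 plane
for n,F,pts in [('top',f,[(95,50),(350,205)]),('side',g,[(490,210),(660,40)])]:
    for p in pts:
        print(n,onz(F,265+(p[0]-(401.5 if n=='side' else 1.5))/4,(185 if n=='top' else 195)+(p[1]-1.5)/4,188).round(1))
E
```

```text
post+y [557.8 161.9 190.4] 7.0
post-y [531.5 -46.2 186.1] 7.8
black top [474.9  82.9 122.5] 11.4
orange top [472.7  34.3 120.4] 6.1
lid [540.6  46.1  89.3] 2.4
pepper [552.  134.  116.2] 9.4
corner+y front [514.7 168.4  44.5] 2.6
top [555.  154.1 188. ]
top [527.9 -34.5 188. ]
side [555.6 154.5 188. ]
side [529.5 -24.2 188. ]
```

```bash
cat >> h.py <<'E'
def shift(X,yaw_deg):
    s=r.sense(); R=Ro.from_euler('xyz',s['tcp_rot']); G=Ro.from_euler('xyz',[np.pi,0,np.radians(yaw_deg)])
    print('at',np.round(s['eef_pos'],1),np.degrees(s['tcp_rot']).round(2),'t',s['clock'],'open',s['opening'])
    print('shift cm',(R.inv().apply(np.array(X)-s['eef_pos'])/10).round(2),'turn',np.degrees((R.inv()*G).as_rotvec()).round(2))
E
python3 - <<'E'
from h import *
shift([470,55,300],-97.2)
f=grab('wrist'); print(np.array(f['mount']).round(2),f['fov_y'])
E
```

```text
at [ 155.6 -604.9  230.6] [-1.800e+02  7.000e-02 -7.557e+01] t 0.1 open 1.0034703718610907
shift cm [-56.08 -46.89  -6.87] turn [1.000e-02 7.000e-02 2.163e+01]
[[   1.      0.     -0.     -0.38]
 [  -0.      0.95    0.32  -83.3 ]
 [   0.     -0.32    0.95 -141.66]
 [   0.      0.      0.      1.  ]] 70.59092166001575
```

>>> {"name": "apply_moves", "arguments": {"targets": [[[1, -20, -17, -10, 0, 0, -60], [1, -20, -17, -10, 0, 0, -60], [1, -20, -17, -10, 0, 0, -60], [1, -20, -17, -10, 0, 0, -60], [1, -56, -47, -10, 0, 0, -100], [1, -56, -47, -10, 0, 0, -100], [1, -56, -47, -10, 0, 0, -100], [1, -56, -47, -10, 0, 0, -100]]]}}

```text
clock: 0.95
eef_pos: [323.5, -254.9, 313.1]
tcp_rot: [-3.141, -0.0, -0.113]
contact_force: [1.0, -0.6, 0.1]
opening: 0.997
```

```bash
python3 -c "
from h import *
shift([450,55,290],82.8)"
```

```text
at [ 323.5 -254.9  313.1] [-1.7996e+02 -2.0000e-02 -6.5000e+00] t 0.95 open 0.9972587629604353
shift cm [  9.06 -32.22   2.33] turn [-2.00e-02 -4.00e-02 -8.93e+01]
```

>>> {"name": "apply_moves", "arguments": {"targets": [[[1, 9, -32.2, 2, 0, 0, -89.3], [1, 9, -32.2, 2, 0, 0, -89.3], [1, 9, -32.2, 2, 0, 0, -89.3], [1, 9, -32.2, 2, 0, 0, -89.3], [1, 9, -32.2, 2, 0, 0, -89.3], [1, 9, -32.2, 2, 0, 0, -89.3], [1, 9, -32.2, 2, 0, 0, -89.3], [1, 9, -32.2, 2, 0, 0, -89.3]]]}}

```text
clock: 1.75
eef_pos: [450.4, 58.6, 292.9]
tcp_rot: [-3.141, -0.002, 1.091]
contact_force: [-0.1, -0.6, 0.1]
opening: 1.003
```

```bash
python3 -c "
from h import *
shift([450,55,290],82.8)"
```

```text
at [450.4  58.6 292.9] [-1.7996e+02 -9.0000e-02  6.2520e+01] t 1.75 open 1.0028430088746865
shift cm [-0.34  0.14  0.29] turn [ -0.03  -0.1  -20.28]
```

>>> {"name": "apply_moves", "arguments": {"targets": [[[1, -0.3, 0.1, 0, 0, 0, -20.3], [1, -0.3, 0.1, 0, 0, 0, -20.3], [1, -0.3, 0.1, 0, 0, 0, -20.3], [1, -0.3, 0.1, 0, 0, 0, -20.3]]]}}

```text
clock: 2.15
eef_pos: [449.7, 55.5, 292.7]
tcp_rot: [-3.141, -0.002, 1.446]
contact_force: [-0.6, -0.3, 1.0]
opening: 1.0
```

```bash
python3 -c "
from h import *
f=grab('wrist');save(f,'w1.png');pickle.dump(f,open('w1.pkl','wb'));print(r.sense()['tcp_rot'])"
```

```text
[-3.14125626e+00 -1.70912765e-03  1.44379126e+00]
```

View pics/w1.png

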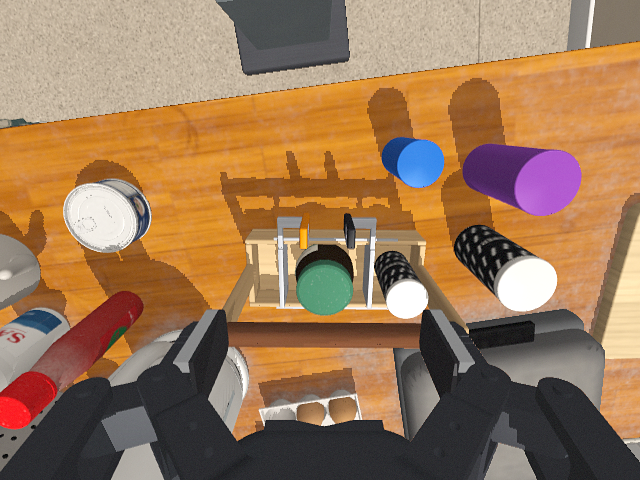

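The wrist view shows the carrier with a near-horizontal bar at row ~335, the orange tab at about (304,235) and the black tab at about (349,232). I'll enlarge it.

```bash
python3 -c "
from h import *
f=pickle.load(open('w1.pkl','rb'))
cv2.imwrite('pics/w1c.png',cv2.resize(f['pixels'][200:350,225:425],None,fx=4,fy=4,interpolation=cv2.INTER_CUBIC)[:,:,::-1])"
```

```text
(no output)
```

View pics/w1c.png

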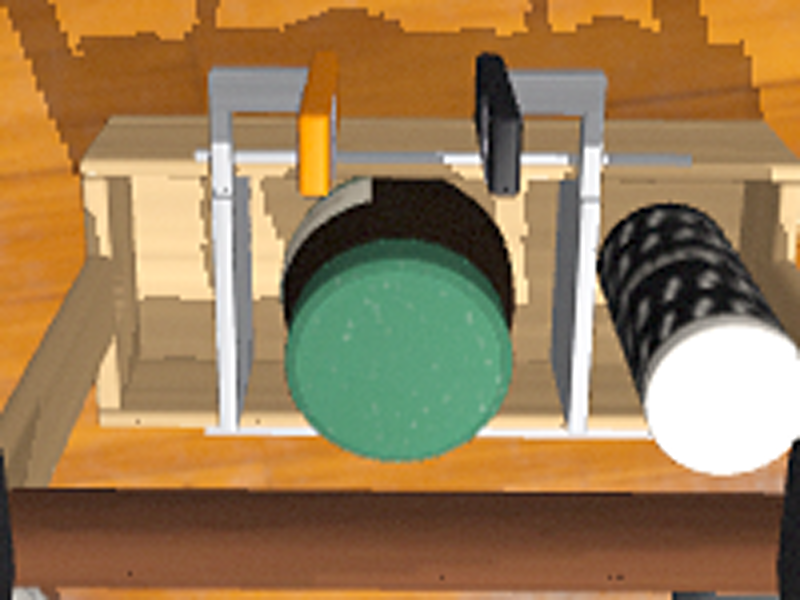

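```bash
python3 -c "
from h import *
f=pickle.load(open('w1.pkl','rb'))
P=lambda p,z: onz(f,225+(p[0]-1.5)/4,200+(p[1]-1.5)/4,z)
o=P((314,153),117);b=P((504,154),117);print('orange',o,'black',b,b-o,np.degrees(np.arctan2(-(b-o)[0],(b-o)[1])))
l=P((20,489),188);q=P((775,494),188);print('bar front top edge',l,q,np.degrees(np.arctan2(-(q-l)[0],(q-l)[1])))
print('lid',P((400,350),91)); l=P((110,117),48);q=P((775,120),48);print('wall',l,q,(l+q)/2,np.degrees(np.arctan2(-(q-l)[0],(q-l)[1])))
"
```

```text
orange [467.27796774  33.7518945  117.        ] black [473.3753802   80.17779304 117.        ] [ 6.09741246 46.42589854  0.        ] -7.482199301505708
bar front top edge [510.08234533 -30.55996347 188.        ] [531.07870539 125.95519397 188.        ] -7.640559342095909
lid [536.17745376  46.70972116  91.        ]
wall [470.60161729 -31.75527239  48.        ] [496.18226028 164.38008892  48.        ] [483.39193879  66.31240827  48.        ] -7.430767366682672
```

```bash
python3 -c "
from h import *
shift([470.5,58.5,140],82.5)
f=pickle.load(open('w1.pkl','rb'));print(onz(f,413,160,70))"
```

```text
at [449.7  55.5 292.7] [-1.7998e+02 -1.0000e-01  8.2720e+01] t 2.2 open 1.0024322468592046
shift cm [ 0.54  2.03 15.27] turn [-0.02 -0.1   0.22]
[411.48592367 155.73629754  70.        ]
```

>>> {"name": "apply_moves", "arguments": {"targets": [[[1, 0.54, 2.03, 3, 0, 0, 0.2], [1, 0.54, 2.03, 7, 0, 0, 0.2], [1, 0.54, 2.03, 11, 0, 0, 0.2], [1, 0.54, 2.03, 15.3, 0, 0, 0.2], [1, 0.54, 2.03, 15.3, 0, 0, 0.2], [1, 0.54, 2.03, 15.3, 0, 0, 0.2], [1, 0.54, 2.03, 15.3, 0, 0, 0.2]]]}}

```text
clock: 2.9
eef_pos: [472.1, 58.7, 141.8]
tcp_rot: [3.139, -0.002, 1.44]
contact_force: [0.6, 0.7, -0.5]
opening: 1.004
```

```bash
python3 -c "
from h import *
shift([470.5,58.5,80],82.5)
f=grab('wrist');save(f,'w2.png');pickle.dump(f,open('w2.pkl','wb'))"
```

```text
at [472.1  58.7 141.8] [ 1.7986e+02 -1.4000e-01  8.2480e+01] t 2.9 open 1.0035499673210575
shift cm [-0.06 -0.17  6.18] turn [ 0.14 -0.14 -0.02]
```

View pics/w2.png

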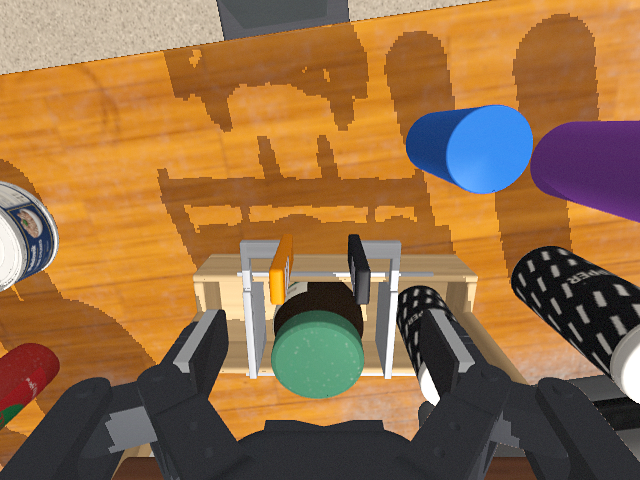

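```bash
python3 -c "
from h import *
f=pickle.load(open('w2.pkl','rb'))
o=onz(f,279,282,117);b=onz(f,361.5,283,117);print(o,b,(o+b)/2,np.linalg.norm(b-o))
print('lid',onz(f,317,354,91))"
```

```text
[464.6156547   35.72637365 117.        ] [471.11279874  79.92054105 117.        ] [467.86422672  57.82345735 117.        ] 44.669198700066566
lid [533.09375567  46.61078144  91.        ]
```

>>> {"name": "apply_moves", "arguments": {"targets": [[[1, 0, -0.25, 2, 0, 0, 0], [1, 0, -0.25, 4, 0, 0, 0], [1, 0, -0.25, 6.1, 0, 0, 0], [1, 0, -0.25, 6.1, 0, 0, 0], [1, 0, -0.25, 6.1, 0, 0, 0]]]}}

```text
clock: 3.45
eef_pos: [470.8, 59.3, 82.3]
tcp_rot: [3.137, -0.003, 1.44]
contact_force: [1.1, 0.4, -0.4]
opening: 1.0
```

```bash
python3 -c "
from h import *
print(r.sense()['contact_force'])
shift([470.5,67,80],82.5)"
```

```text
[ 1.0866254   0.43139909 -0.35986913]
at [470.8  59.3  82.3] [ 1.7974e+02 -1.7000e-01  8.2480e+01] t 3.45 open 1.0001921766215924
shift cm [ 0.76 -0.13  0.24] turn [ 0.26 -0.17 -0.02]
```

>>> {"name": "apply_moves", "arguments": {"newtons": 30, "targets": [[[1, 0.8, 0, 0.2, 0, 0, 0], [0.3, 0.8, 0, 0.2, 0, 0, 0], [0.3, 0.8, 0, 0.2, 0, 0, 0], [0.3, 1.2, 0, 0.2, 0, 0, 0], [0.1, 1.2, 0, 0.2, 0, 0, 0], [-0.1, 1.2, 0, 0.2, 0, 0, 0], [-0.1, 1.2, 0, 0.2, 0, 0, 0]]]}}

```text
clock: 4.15
eef_pos: [472.3, 71.1, 80.4]
tcp_rot: [3.137, -0.003, 1.44]
contact_force: [-0.6, -2.9, 2.9]
opening: 0.448
```

```bash
python3 -c "
from h import *
shift([470.5,67,80],82.5)
f=grab('wrist');save(f,'w3.png')"
```

```text
at [472.3  71.1  80.4] [ 1.7974e+02 -1.7000e-01  8.2480e+01] t 4.15 open 0.4475476899168948
shift cm [-0.43 -0.13  0.03] turn [ 0.26 -0.17 -0.02]
```

View pics/w3.png

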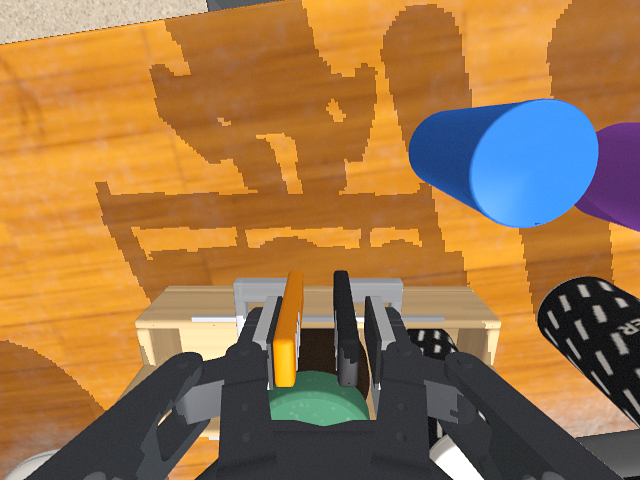

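The orange tab is on the left pad and the black tab is about 6 mm from the right pad. Closing fully now.

>>> {"name": "apply_moves", "arguments": {"newtons": 30, "targets": [[[-0.25, 0, 0, 0, 0, 0, 0], [-0.4, 0, 0, 0, 0, 0, 0], [-0.6, 0, 0, 0, 0, 0, 0], [-1, 0, 0, 0, 0, 0, 0], [-1, 0, 0, 0, 0, 0, 0], [-1, 0, 0, 0, 0, 0, 0], [-1, 0, 0, 0, 0, 0, 0], [-1, 0, 0, 0, 0, 0, 0]]]}}

```text
clock: 5.0
eef_pos: [472.3, 71.9, 80.6]
tcp_rot: [3.137, -0.004, 1.439]
contact_force: [-1.6, 4.9, 5.8]
opening: 0.278
```

>>> {"name": "apply_moves", "arguments": {"newtons": 40, "targets": [[[-1, 0, 0, 0, 0, 0, 0], [-1, 0, 0, 0, 0, 0, 0], [-1, 0, 0, 0, 0, 0, 0], [-1, 0, 0, 0, 0, 0, 0], [-1, 0, 0, 0, 0, 0, 0]]]}}

```text
clock: 5.5
eef_pos: [472.3, 72.1, 80.6]
tcp_rot: [3.137, -0.004, 1.439]
contact_force: [-1.9, 3.8, 5.8]
opening: 0.277
```

```bash
python3 -c "
from h import *
shift([470.5,67,80],82.5)
f=grab('wrist');save(f,'w4.png')"
```

```text
at [472.3  72.1  80.6] [179.75  -0.25  82.44] t 5.5 open 0.2765469661749108
shift cm [-0.53 -0.11  0.06] turn [ 0.25 -0.25 -0.06]
```

View pics/w4.png

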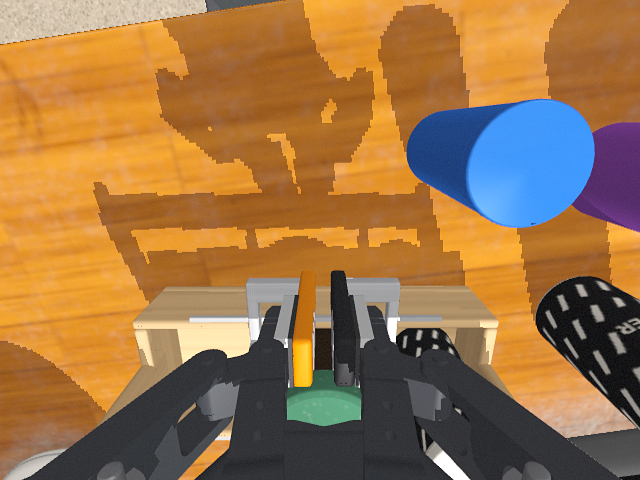

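Both tabs are now held and the fingers have stalled on them, so the jar is clamped. Next: release, rise and turn for the bar.

>>> {"name": "apply_moves", "arguments": {"targets": [[[-0.2, 0, 0, 0, 0, 0, 0], [0.3, 0, 0, 0, 0, 0, 0], [0.3, 0, 0, -2, 0, 0, 0], [0.3, 0, 0, -6, 0, 0, 0], [0.5, 0, -1, -10, 0, 0, 0], [1, 0, -2, -14, 0, 0, 0], [1, 0, -3, -18, 0, 0, 0], [1, 0, -3, -19, 0, 0, 0]]]}}

```text
clock: 6.35
eef_pos: [442.6, 75.6, 274.5]
tcp_rot: [3.132, -0.006, 1.439]
contact_force: [0.0, 0.8, -0.1]
opening: 0.999
```

```bash
python3 -c "
from h import *
f=grab('wrist');save(f,'w5.png');pickle.dump(f,open('w5.pkl','wb'));print(r.sense()['contact_force'])
shift([543,59,260],-7.5)
cv2.imwrite('pics/w5c.png',cv2.resize(f['pixels'][200:400,180:460],None,fx=2.8,fy=2.8,interpolation=cv2.INTER_CUBIC)[:,:,::-1])"
```

```text
[-0.09810558  0.02593515  1.21696499]
at [443.1  75.6 274.2] [179.41  -0.36  82.45] t 6.4 open 0.9962954085753671
shift cm [-0.34 10.1   1.52] turn [ 0.18 -0.74 89.95]
```

View pics/w5c.png

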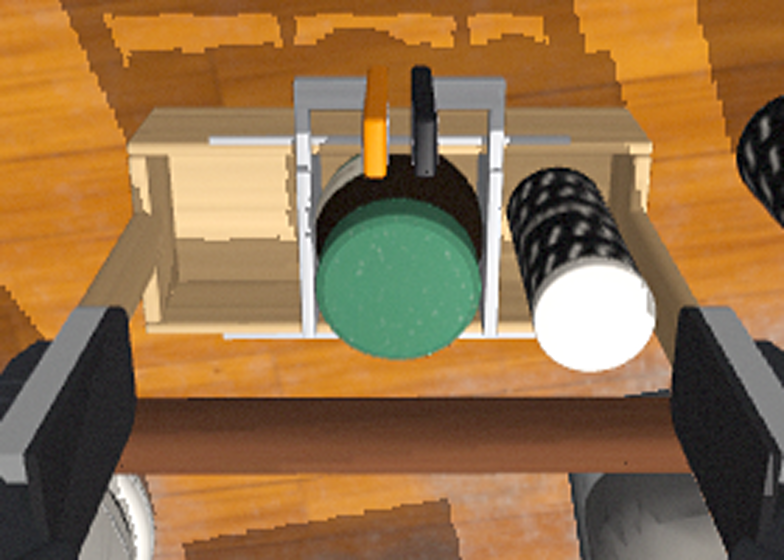

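The jar now sits between both jaw plates, with the tabs close together and the pepper standing. I'll re-measure the bar.

```bash
python3 -c "
from h import *
f=pickle.load(open('w5.pkl','rb'))
P=lambda p,z: onz(f,180+(p[0]-.9)/2.8,200+(p[1]-.9)/2.8,z)
o=P((376,142),117);b=P((425,142),117);print(o,b,np.linalg.norm(b-o)); y=np.radians(-7.5);ex=np.array([np.cos(y),np.sin(y),0]);ey=np.array([-ex[1],ex[0],0])
print('centre from tab',b+70*ex-13*ey)
l=P((155,107),0);q=P((622,107),0);print('front bottom',l,q,np.linalg.norm(q-l),'centre',(l+q)/2+46*ex)
l=P((140,398),164);q=P((665,398),164);print('bar lower front',l,q); m=(l+q)/2; print(m+8*ex,np.degrees(np.arctan2(-(q-l)[0],(q-l)[1])))
l=P((140,472),188);q=P((665,472),188);print('bar top rear',l,q); m=(l+q)/2; print(m-8*ex)
"
```

```text
[469.65648102  64.30235871 117.        ] [471.86447066  80.63801086 117.        ] 16.484196964777844
centre from tab [539.56877046  58.61239421 117.        ]
front bottom [482.92284545 -42.87924857   0.        ] [511.77152055 171.01123069   0.        ] 215.827206744047 centre [542.95364662  58.06178622   0.        ]
bar lower front [527.01519595 -17.5276285  164.        ] [549.45964726 145.67255889 164.        ]
[546.1689805   63.02825566 164.        ] -7.8306013793556755
bar top rear [535.89650074 -13.33862965 188.        ] [556.96307967 138.97787978 188.        ]
[538.49823132  63.86383461 188.        ]
```

>>> {"name": "apply_moves", "arguments": {"targets": [[[1, -0.3, 5, 1.5, 0.2, -0.7, 45], [1, -0.3, 10.1, 1.5, 0.2, -0.7, 90], [1, -0.3, 10.1, 1.5, 0.2, -0.7, 90], [1, -0.3, 10.1, 1.5, 0.2, -0.7, 90], [1, -0.3, 10.1, 1.5, 0.2, -0.7, 90], [1, -0.3, 10.1, 1.5, 0.2, -0.7, 90], [1, -0.3, 10.1, 1.5, 0.2, -0.7, 90], [1, -0.3, 10.1, 1.5, 0.2, -0.7, 90]]]}}

```text
clock: 7.2
eef_pos: [542.7, 59.3, 258.1]
tcp_rot: [-3.141, 0.001, 0.233]
contact_force: [-1.0, 1.4, 0.1]
opening: 0.999
```

>>> {"name": "apply_moves", "arguments": {"targets": [[[1, 0, 0, 0, 0, 0, 18], [1, 0, 0, 0, 0, 0, 18], [1, 0, 0, 0, 0, 0, 18], [1, 0, 0, 0, 0, 0, 18]]]}}

```text
clock: 7.6
eef_pos: [542.4, 59.1, 256.8]
tcp_rot: [3.141, 0.002, -0.079]
contact_force: [0.8, -0.3, -0.2]
opening: 1.002
```

```bash
python3 -c "
from h import *
f=grab('wrist');save(f,'w6.png');pickle.dump(f,open('w6.pkl','wb'))
shift([543,59,156],-7.6)"
```

```text
at [542.5  59.2 257.2] [ 1.7999e+02  1.1000e-01 -4.4700e+00] t 7.65 open 1.0046109501294422
shift cm [8.000e-02 1.000e-02 1.012e+01] turn [0.01 0.11 3.13]
```

View pics/w6.png

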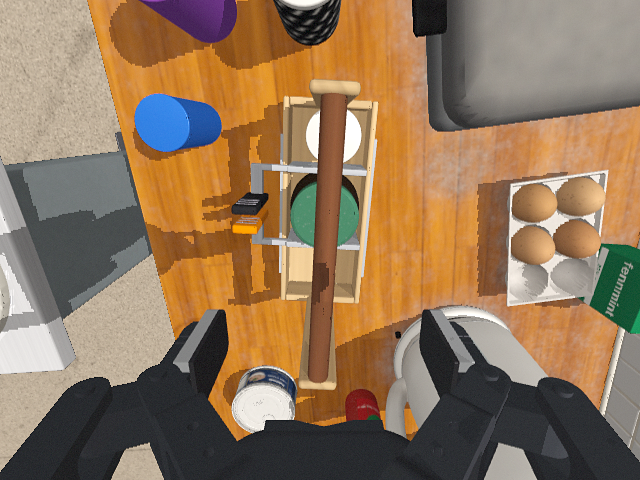

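The bar runs from (334,92) to (318,382), between the fingers. I'll check its axis.

```bash
python3 -c "
from h import *
f=pickle.load(open('w6.pkl','rb'))
a=onz(f,334,94,188);b=onz(f,318,381,188);print(a,b,(a+b)/2,np.linalg.norm(a-b),np.degrees(np.arctan2(-(a-b)[0],(a-b)[1])))"
```

```text
[555.6721625  159.62438112 188.        ] [529.72373682 -40.44919963 188.        ] [542.69794966  59.58759075 188.        ] 201.7492466136843 -7.3896936105645485
```

Centre (542.7, 59.6), yaw −7.5°. Descending, then gripping.

>>> {"name": "apply_moves", "arguments": {"newtons": 60, "targets": [[[1, 0, 0, 3, 0, 0, 3], [1, 0, 0, 6, 0, 0, 3], [1, 0, 0, 9, 0, 0, 3], [1, 0, 0, 10.1, 0, 0, 3], [1, 0, 0, 10.1, 0, 0, 3], [0, 0, 0, 10.1, 0, 0, 3], [0, 0, 0, 10.1, 0, 0, 3], [-0.3, 0, 0, 10.1, 0, 0, 3]]]}}

```text
clock: 8.45
eef_pos: [543.1, 59.2, 157.5]
tcp_rot: [-3.141, -0.0, -0.13]
contact_force: [0.4, -0.0, -0.3]
opening: 0.515
```

>>> {"name": "apply_moves", "arguments": {"newtons": 60, "targets": [[[-0.5, 0, 0, 0, 0, 0, 0], [-1, 0, 0, 0, 0, 0, 0], [-1, 0, 0, 0, 0, 0, 0], [-1, 0, 0, 0, 0, 0, 0], [-1, 0, 0, 0, 0, 0, 0], [-1, 0, 0, 0, 0, 0, 0]]]}}

```text
clock: 9.05
eef_pos: [543.1, 59.4, 158.3]
tcp_rot: [-3.141, -0.001, -0.13]
contact_force: [-3.7, -0.6, 6.0]
opening: 0.178
```

```bash
python3 -c "
from h import *
print(r.sense()['contact_force'],r.sense()['wrist_torque']);shift([543,59,256],-7.5)"
```

```text
[-3.7499114  -0.5747359   5.99386467] [ 0.10173176  0.39491428 -0.11400635]
at [543.1  59.4 158.3] [-1.7996e+02 -3.0000e-02 -7.4600e+00] t 9.05 open 0.17818691150648774
shift cm [-0.    0.03 -9.77] turn [-0.04 -0.03  0.04]
```

Bar gripped (opening 0.178 ≈ 15 mm). Lifting slowly.

>>> {"name": "apply_moves", "arguments": {"newtons": 80, "targets": [[[-1, 0, 0, 0, 0, 0, 0], [-1, 0, 0, -0.5, 0, 0, 0], [-1, 0, 0, -1.5, 0, 0, 0], [-1, 0, 0, -2.5, 0, 0, 0], [-1, 0, 0, -3.5, 0, 0, 0], [-1, 0, 0, -4.5, 0, 0, 0], [-1, 0, 0, -5.5, 0, 0, 0], [-1, 0, 0, -5.5, 0, 0, 0]]]}}

```text
clock: 9.85
eef_pos: [544.2, 59.5, 215.2]
tcp_rot: [-3.14, -0.004, -0.13]
contact_force: [-0.5, -0.1, -8.8]
opening: 0.171
```

>>> {"name": "apply_moves", "arguments": {"targets": [[[-1, 0, 0, -1, 0, 0, 0], [-1, 0, 0, -2, 0, 0, 0], [-1, 0, 0, -3, 0, 0, 0], [-1, 0, 0, -4, 0, 0, 0], [-1, 0, 0, -4.7, 0, 0, 0], [-1, 0, 0, -5, 0, 0, 0], [-1, 0, 0, -5, 0, 0, 0], [-1, 0, 0, -5, 0, 0, 0]]]}}

```text
clock: 10.65
eef_pos: [543.7, 59.4, 264.9]
tcp_rot: [-3.14, -0.003, -0.13]
contact_force: [-1.2, -0.0, -9.3]
opening: 0.171
```

```bash
python3 -c "
from h import *
s=r.sense();print(s['contact_force'],s['wrist_torque'],s['eef_pos'],s['tcp_rot'],s['opening'])
f=grab('wrist');save(f,'w7.png');g=grab('side')
h,w=480,640
b=cv2.resize(g['pixels'][160:310,245:395],(480,480),interpolation=cv2.INTER_CUBIC)
o=np.hstack([f['pixels'],b]);cv2.imwrite('pics/w7s.png',cv2.resize(o,(800,343))[:,:,::-1])"
```

```text
[-1.18920651 -0.04513356 -9.286962  ] [-0.11423515  0.01321866 -0.00599124] [543.67352959  59.38748319 264.86245648] [-3.14042817e+00 -2.85471466e-03 -1.30210137e-01] 0.17055961790814497
```

View pics/w7s.png

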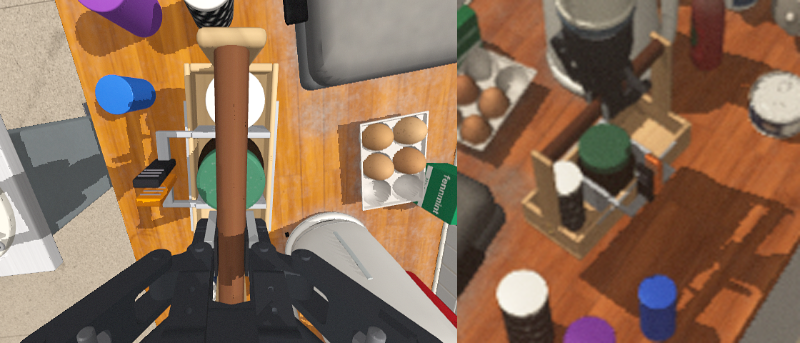

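The carrier is clear of the worktop and level, with the jar clamped and the drum standing. I'll let it settle, check for creep and hand in.

>>> {"name": "apply_moves", "arguments": {"targets": [[[-1, 0, 0, 0, 0, 0, 0], [-1, 0, 0, 0, 0, 0, 0], [-1, 0, 0, 0, 0, 0, 0], [-1, 0, 0, 0, 0, 0, 0], [-1, 0, 0, 0, 0, 0, 0], [-1, 0, 0, 0, 0, 0, 0]]]}}

```text
clock: 11.35
eef_pos: [543.6, 59.4, 264.7]
tcp_rot: [-3.14, -0.003, -0.13]
contact_force: [0.5, 0.3, -8.9]
opening: 0.17
```

```bash
python3 -c "
from h import *
s=r.sense();f=grab('wrist');a=cv2.cvtColor(f['pixels'],7)[:280];b=cv2.cvtColor(cv2.imread('pics/w7.png')[:,:,::-1].copy(),7)[:280]
box=lambda m:np.float32(m[20:220,290:350]) 
print('shift of bar/carrier px',cv2.phaseCorrelate(np.float32(b[80:280,250:400]),np.float32(a[80:280,250:400])),'background',cv2.phaseCorrelate(np.float32(b[:270,440:]),np.float32(a[:270,440:])))
print(s['eef_pos'],s['contact_force'],np.abs(s['qvel']).max(),s['opening'],s['clock'])
if np.abs(s['qvel']).max()<.02 and s['contact_force'][2]<-7: r.sign_off(); print('handed in')
"
```

```text
shift of bar/carrier px ((-4.78928475331486e-05, 0.0157534805313162), 1.0024806438446046) background ((0.2302382602950246, 0.07059586221254222), 1.0067402418631095)
[543.62685883  59.37246188 264.71165431] [ 0.53239424  0.29910754 -8.91840379] 0.0034666360862380154 0.1699586374254688 11.35
the job is handed in; nothing more can be done
handed in
```

I squeezed the two tabs together until the fingers stalled, clamping the jar against the fixed jaw. I then took the carrier by the bar at its middle, lifted it about 106 mm, and handed the job in at about 11.4 s while still holding it.

**Last checks:**
- **Load:** the wrist carries about 9 N, which matches the loaded carrier.
- **Stillness:** the carrier moved about 0.02 px in the wrist view over the last 0.7 s, and the joints were nearly still (under 0.004 rad/s).
- **Clamp:** the clamping force on the jar was not measured directly. I judged it from the fingers stalling on the tabs and the jar sitting between both jaw plates. After release, the tab centres measured about 16.5 mm apart, against the nominal 18 mm. That is within my camera error.
- **Jar, drum and bystanders:** in the last pictures the carrier looks level and the jar and drum are upright. The bystanders in view were untouched.

The fixed cameras and the wrist camera agreed on the handle's position to within a few millimetres.

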